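# Shut the contact grill and click its thermostat wheel to the preheat pointer

## Robot

A 6-joint arm with a two-finger parallel gripper is mounted at the origin on a cart in front of the work surface, level with it; the furniture and walls round the work are solid. World frame = base frame: x ahead of the robot, y to its left, z up, the work surface at z = 0. Lengths are in m, angles in rad, forces in N, time in s.
With the tool pointing down it reaches from about 0.3 to 0.775 m from the base axis. Payload 14.6 kg.
Tool frame: the origin (TCP) lies at the very end of the fingers, on their centre line; the grasp point (between the pads) lies 19 mm behind it; z points along the fingers, y is the line along which they close (so a half turn about z gives the same grasp; the last joint's range is limited). The gripper opens to 94 mm and grips with 3 to 60 N. Pads are 16 mm wide; open, the fingers measure 119 mm over their backs; the gripper's body (75 mm by 177 mm) begins 78 mm behind the grasp point.
Start: joints at [-1.412, 0.3, 1.521, -0, 1.321, -0.067], TCP at [0.123, -0.536, 0.182] pointing down, gripper open.
Joint ranges: [-3.03, 3.03], [-0.79, 2.21], [0.23, 2.52], [-1.04, 4.18], [0, 3.07], [-2.55, 2.55]. Speed limits (rad/s): [2.22, 2.22, 2.57, 3.14, 3.14, 3.14].

## Interface

Orientations are given as [roll, pitch, yaw] about the fixed x, y, z axes, in that order (R = Rz(yaw) Ry(pitch) Rx(roll)).
In Python, from station import * gives the robot as it stands.
- The arm moves only by the tool jog_arm, never from a script. Its argument "rows" is a list of rows, each a list of 3 entries, a list of its own where there are three numbers: the shift along the tool's x, y, z in m, then the turn about the tool's z in degrees, then the finger opening in m, from 0 to 0.094. A call has 1 to 12 rows; each row shifts and turns the commanded pose from where the row before left it, along the tool's axes as they then stand; what a row does not reach is not made up. A row lasts 1/12 s, in which the tool goes at most 41.7 mm and 7.16 degrees, less where a joint would pass 70% of its speed; a pose out of reach is approached as far as the arm can. A call is refused whole if a number of a shift passes 0.0417 or a number of a turn 7.16, either way. A call with a gripper value outside its range is refused whole. The fingers move at their own pace and stop on an object; "squeeze" is the grip in N (left out, the last holds). Time passes only in rows, so rows that do not move let the fingers close. It gives the time, the measured TCP pose, the force, the opening and the grip force at its end, in the units of the state.
- get_obs(): the state, without advancing time (a new reading comes with each control period).
- camera(name): name is "scene" or "top" or "wrist"; returns a dict with "image" (384x512x3 uint8, red, green, blue), "range_z" (384x512 float32, m along the optical axis (not along the pixel's ray), 0 where there is no reading), "K" (3x3 intrinsics, pixels), "world_from_camera" (4x4, takes a point from camera to world coordinates); the wrist camera has in their place "T_tool_cam" (4x4, takes a point from camera to tool coordinates, whose origin is the TCP and whose axes are the flange's). Camera axes: x right, y up, looking along -z (the intrinsics and any distortion apply to the point x, -y, -z); pixel columns grow to the right and rows downward; lengths in m; the calibration is good to about 2 mm. The wrist camera is an equidistant fisheye: a pixel r from the principal point sees the ray r / f radians off the axis. A picture is of the moment at which its call begins: read the wrist's pose just before it.
- hand_in(): hands the job in; it is judged then, once.
Trained networks look in a picture, given as the dict that the camera call returned (one of the last four; its "shot" number tells which), for a name from the list of things; names that differ only in an ending like _2 or _b are one class to them, and where a whole thing is asked for, a point or a joint stands for the part that bears it (a point fixed in the world has none). Each returns a list of dicts, best first, with "p" (0 to 1); they miss things now and then, are a little off and sometimes report something else, mostly with a low value. They report only what shows in the picture. A call takes as long as a camera call.
- search_frame(label, picture): "at" ([column, row] as shares, 0 to 1, of the picture: columns of its width, rows of its height, amid what is visible of it).
- spot_point(label, picture): "at" ([column, row] as shares, 0 to 1, of the picture: columns of its width, rows of its height: a listed point, or the origin of a listed thing).
The state is a dict: "time_s": time; "qpos": joint angles; "joint_vel": joint speeds; "tau": joint torques, N m; "ee_pos": TCP position; "eef_rot": TCP orientation; "force": force on the tool from outside, world axes, zero at the start; "moment": the same for the moment, N m; "grip_width": finger opening in m; "grip_force": force on a finger pad.
Only numpy, scipy, OpenCV 4.12 (cv2) and the standard library are available. Lean on these libraries where they do the work, as an engineer would, in place of code of your own. Each camera call takes 0.05 s, during which the arm holds its last target. There are 200 camera calls.

## Task

Set the small contact grill to preheat: press its half-open lid down until it is fully shut, without slamming it, and only then roll the knurled thermostat wheel on the front deck to the right with a fingertip, click by click, until the white line across the wheel has clicked into place at the pointer. Touch, press and roll only: do not lift the lid or anything else, keep the fingers off the ribbed cooking plates, and leave the loose kitchen things where they stand. Finish with the hand clear of everything.

Things in the scene. Friction and masses are not known exactly. Their poses are not given: they have to be found in the camera images.
- grill: Steel contact grill, 220 mm deep (x), 180 mm wide (y); does not move. Origin: centre of its underside, on the worktop; -x is its front, facing roughly to the robot, +z up. Low front deck (x -110 to -40 mm) 48 mm high, with the wheel in its middle (axle along x; centre x -78, y 0, z 40 mm). Behind the deck the shut lid reaches 110 mm high; its grip bar is its front edge, x -46 mm.
- wheel_top (a point): Highest point of the black knurled thermostat wheel (radius 32 mm, 20 mm wide along x), 72 mm above the worktop, mid-width; fixed to the grill, axes as the grill's. Fixed half-round cheeks 3 mm lower than the rim cover both faces, with ticks and a steel wedge pointer above the axle. A fingertip pressed here and drawn level to the grill's -y rolls the wheel up: 32 mm of travel per rad without slip.
- wheel (a joint): Angle of the wheel, rad; grows as the top of the rim goes to the grill's -y (right, seen from the front). Stops near 0 and 2.56. Spring detents every 0.419 rad (13.4 mm of rim): let go within 0.17 rad of one, it snaps in. About 2 N along the rim takes it over, with the fingertip pressed on at 4 to 15 N. The line is at the pointer at 1.676; it starts one to three clicks lower.
- wheel_line (a point): The white line across the wheel's rim, mid-width; it turns with the wheel (radius 32 mm). At the pointer it is straight above the axle.
- lid (a joint): Opening angle of the lid, rad: 0 = fully shut (hard stop); starts between 0.65 and 0.9. The hinge is stiff and balanced, so the lid stays where it is left; 2 to 5 N down on the grip bar moves it.
- lid_grip (a point): Mid-length of the top of the lid's round black grip bar (radius 9 mm, 150 mm long, along the grill's y) on the lid's free front edge; moves with the lid. Shut, the bar's centre line is 127 mm in front of the hinge axis and 16 mm above it, and this point is 107 mm above the worktop, at x -37 mm of the grill. Press here from above.
- lid_hinge (a point): Mid-point of the lid's hinge axis, along the grill's y, at the back: x = 90 mm, z = 82 mm of the grill. The free edge swings about it, coming down and towards the grill's front as the lid shuts.
- pepper_shaker: Loose bystander: glass pepper shaker, 44 mm across, 90 mm high, right of the grill. Origin: centre of its underside.
- cup_salt: Loose bystander: small white tub with lid, 66 mm across, 60 mm high, right of the grill. Origin: centre of its underside.
- tongs: Loose bystander: steel tongs lying flat, 336 x 66 x 38 mm. Origin: centre of its underside.
- upper_plate_mid (a point): Middle of the ribbed dark cooking plate on the underside of the lid, 106 x 150 mm; moves with the lid. Not to be touched.
- lower_plate_mid (a point): Middle of the ribbed dark cooking plate in the top of the grill, under the lid, 128 x 150 mm, 73 mm above the worktop. Not to be touched.

How it is judged:
On the way, in this order (a step that is already met when the one before it is completed fails the run):
1. the lid is pressed fully shut, while the wheel is still below the pointer (value of joint lid below 0.04 rad and value of joint wheel below 1.5 rad), for 0.2 s.
2. the wheel has been rolled into the detent at the pointer (value of joint wheel between 1.576 and 1.776 rad), for 0.2 s.
At the end, for the whole second after the job is handed in: The lid is shut (within 0.04 rad), and the wheel rests in the detent with its line at the pointer (within 0.1 rad of 1.676) (all of step 2 and value of joint lid below 0.04 rad and velocity of joint wheel between -0.1 and 0.1 rad/s); the robot touches nothing.
It fails at once if the lid is slammed (faster than 3.5 rad/s) (velocity of joint lid below -3.5 rad/s).
It fails at once if the lid is lifted (value of joint lid above 0.95 rad or (value of joint lid above 0.1 rad and velocity of joint lid above 0.4 rad/s)).
It fails at once if a loose bystander (pepper shaker, white tub, tongs) is lifted or shifted by more than 30 mm (distance of any of pepper_shaker, cup_salt, tongs from where it was at the start of the episode above 0.03 m).
It fails at once if the fingers press on a ribbed cooking plate, as they would to grip the lid (contact force between any of upper_plate, lower_plate and the fingers above 0.5 N).
It also fails if it takes over 48 s, if anything falls off the work surface, if the arm or the gripper's body presses on something with over 40 N, if the wrist force passes 120 N, or if a joint passes its speed limit or range.

## Working session

There is one attempt and no reset: what is moved stays moved. The work goes in short steps, Python scripts to look and compute and a tool call to move; the robot and the scene stay as the last step left them, time stands still between calls to the robot, and variables do not carry over. Pictures are saved under pics/ and viewed, at most 10 in all, crops included, and the job is handed in when it is done.

Besides the shell and the picture viewer there is one more tool, called after ">>>" as a command line: name --argument value ..., lists and objects as JSON in quotes. jog_arm: Moves the arm, as the interface text tells. Its arguments: {"type":"object","properties":{"rows":{"type":"array","items":{"type":"array"}},"squeeze":{"type":"number"}},"required":["rows"]}

```bash
mkdir -p pics
cat > h.py <<'E'
from station import *
import numpy as np, cv2
from scipy.spatial.transform import Rotation as R
def px2w(pic,at,rz=None):
    u,v=at[0]*512,at[1]*384
    K=pic["K"]; d=pic["range_z"]
    if rz is None:
        w=d[max(0,int(v)-1):int(v)+2,max(0,int(u)-1):int(u)+2]; w=w[w>0]; rz=np.median(w) if w.size else np.nan
    p=np.array([(u-K[0,2])/K[0,0]*rz,-(v-K[1,2])/K[1,1]*rz,-rz,1])
    return (pic["world_from_camera"]@p)[:3]
E
python3 - <<'E'
from h import *
o=get_obs(); print(o["ee_pos"],o["eef_rot"],o["force"])
for n in("scene","top"):
    c=camera(n); cv2.imwrite(f"pics/{n}0.png",c["image"][...,::-1]); print(n,c["world_from_camera"][:3,3].round(3),c["K"].tolist() if 0 else "")
    for l in("grill","wheel_top","wheel_line","lid_grip","lid_hinge","pepper_shaker","cup_salt","tongs"):
        for r in spot_point(l,c)[:2]: print(l,round(r["p"],2),np.round(np.array(r["at"])*[512,384],1),px2w(c,r["at"]).round(4))
E
```

```text
[ 0.12308511 -0.53573447  0.18129616] [-3.14040973e+00 -6.38793919e-05  2.25791805e-01] [0.14009264 0.01076701 0.18299224]
scene [-0.517  0.436  0.825] 
grill 0.65 [152.3 235.8] [0.4582 0.2695 0.0444]
wheel_top 0.72 [165.3 226.9] [0.448  0.2276 0.0702]
wheel_line 0.6 [161.2 236.4] [0.4285 0.249  0.0554]
wheel_line 0.35 [166.4 227. ] [0.4473 0.2246 0.0691]
lid_grip 0.94 [131.5 187.6] [0.7059 0.2656 0.0818]
lid_grip 0.29 [133.9 205.1] [0.5668 0.2891 0.1008]
lid_hinge 0.87 [124.  212.7] [0.5834 0.322  0.0719]
pepper_shaker 0.77 [231.1 234. ] [0.385  0.0355 0.0087]
tongs 0.69 [368.9 184.3] [ 0.3792 -0.5476  0.0197]
top [ 0.331 -0.135  1.516] 
grill 0.97 [144.9 189.1] [0.4877 0.2455 0.0686]
wheel_top 0.91 [149.4 203.1] [0.4446 0.2305 0.0698]
wheel_line 0.63 [145.  207.7] [0.4312 0.2458 0.0617]
lid_grip 0.7 [118.9 168.9] [0.5335 0.291  0.1824]
lid_hinge 0.74 [122.8 153.9] [0.5851 0.2958 0.1352]
cup_salt 0.66 [249.8 212.2] [ 0.4153 -0.0745  0.0601]
tongs 0.88 [410.  217.3] [ 0.3992 -0.5745 -0.0009]
```

Run:
```python
import cv2,numpy as np
a=cv2.imread("pics/scene0.png")[150:280,80:270];b=cv2.imread("pics/top0.png")[120:250,70:280]
f=lambda x:cv2.resize(x,(780,290),interpolation=3)
cv2.imwrite("pics/c0.png",np.vstack([f(a) if 0 else cv2.resize(a,(420,288),interpolation=2),cv2.resize(b,(420,260),interpolation=2)]))
```

```text
(no output)
```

View pics/c0.png

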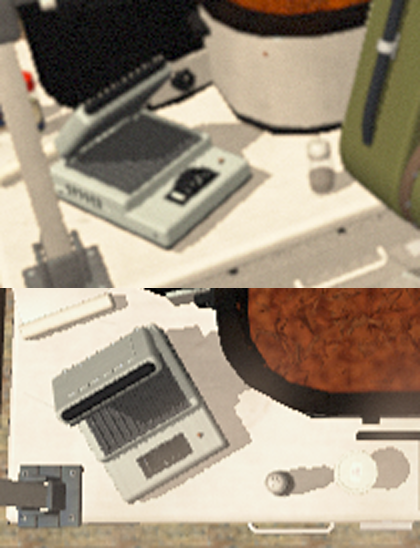

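View pics/scene0.png

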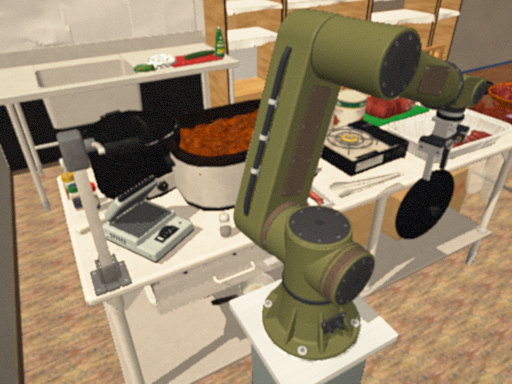

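Run:
```python
from h import *
P=[]
for n in("top","scene"):
    c=camera(n); K=c["K"]; v,u=np.mgrid[:384,:512]; d=c["range_z"]
    p=np.stack([(u+.5-K[0,2])/K[0,0]*d,-(v+.5-K[1,2])/K[1,1]*d,-d,np.ones_like(d)],-1)@c["world_from_camera"].T
    p=p[...,:3]; p[d==0]=np.nan; np.save(f"{n}.npy",p); P.append(p)
t,s=P
print("disc",s[205,425],"post top",s[150,75],s[160,100],s[148,130],s[152,100])
q=t.reshape(-1,3)
m=(abs(q[:,2]-.048)<.005)&(q[:,0]>.33)&(q[:,0]<.65)&(q[:,1]>.1)&(q[:,1]<.45)
a=q[m]; r=cv2.minAreaRect((a[:,:2]*1000).astype(np.float32)); print("deck",m.sum(),r,cv2.boxPoints(r))
m=(q[:,2]>.02)&(q[:,0]>.36)&(q[:,0]<.7)&(q[:,1]>.1)&(q[:,1]<.42)&(q[:,2]<.25)
r=cv2.minAreaRect((q[m][:,:2]*1000).astype(np.float32)); print("all",m.sum(),r)
# height map (max z on 25mm grid)
x0,y0=.3,.6
g=np.zeros((20,32))
for w in(t,s):
    w=w.reshape(-1,3); w=w[~np.isnan(w[:,0])]
    i=((w[:,0]-.3)/.025).astype(int);j=((.6-w[:,1])/.025).astype(int)
    k=(w[:,0]>=.3)&(i<20)&(j>=0)&(j<32)&(w[:,2]<1.2)
    np.maximum.at(g,(i[k],j[k]),w[k][:,2])
print("cols y from .6 down by .025; rows x from .3 up (cm)")
for k in range(20): print(round(.3+.025*k,3),*(g[k]*100).round().astype(int))
```

```text
disc [ 0.28256082 -0.78611879 -0.10426677] post top [0.35746377 0.41491894 0.42462035] [0.75821436 0.33883978 0.18556605] [0.25082211 0.31412717 0.45134485] [0.25964515 0.37284986 0.45330143]
deck 1030 ((475.6214904785156, 321.1525573730469), (214.29942321777344, 313.4627380371094), 30.20518684387207) [[304.16833 402.69754]
 [461.87085 131.7939 ]
 [647.07465 239.60757]
 [489.37213 510.51123]]
all 6200 ((530.0436401367188, 259.9139404296875), (339.52386474609375, 319.9533996582031), 0.10884524881839752)
cols y from .6 down by .025; rows x from .3 up (cm)
0.3 0 0 0 0 0 0 0 0 0 46 0 0 0 0 0 0 0 0 0 0 0 0 0 0 0 0 0 0 0 0 0 0
0.325 0 0 0 0 0 2 7 7 2 45 0 0 0 0 0 0 0 0 0 0 0 0 0 0 0 0 0 0 0 0 0 0
0.35 0 0 0 0 0 39 46 46 46 44 1 1 5 1 1 1 1 1 1 1 1 1 3 1 1 1 1 1 1 1 3 3
0.375 0 0 0 0 0 40 46 46 46 44 1 5 6 6 5 1 1 1 1 1 1 9 10 1 1 6 7 7 1 1 3 4
0.4 0 0 0 0 0 2 46 46 46 2 1 5 6 6 7 5 4 1 1 1 1 9 9 1 1 7 6 7 6 1 3 4
0.425 0 0 0 0 1 2 2 2 2 2 7 8 7 6 8 8 6 5 4 0 1 1 1 1 1 6 7 7 1 1 3 4
0.45 0 0 0 0 1 1 1 1 0 6 17 8 8 7 7 8 6 5 5 0 1 1 1 1 1 1 13 14 14 14 14 14
0.475 0 0 0 0 1 1 1 1 1 18 20 20 
[... 423 characters left out ...]
1 1 1 0 11 13 14 15 14 1 1 0 23 23 18 19 20 19 19 20 20 20 20 20 19
0.625 0 0 0 0 0 4 3 3 1 1 1 0 0 12 12 1 1 1 17 23 23 18 19 19 19 19 19 20 20 19 20 20
0.65 0 0 0 0 1 3 3 3 3 3 1 1 1 1 1 5 7 9 18 23 23 18 18 18 20 19 19 19 19 19 19 19
0.675 0 0 0 0 1 1 1 3 3 3 3 3 1 23 23 24 24 24 23 23 23 18 18 18 19 19 20 19 19 19 19 19
0.7 0 0 0 0 1 1 1 1 1 1 3 23 24 25 25 25 25 26 25 25 23 18 18 18 19 20 19 19 19 20 20 20
0.725 0 0 0 0 1 1 1 11 12 1 23 25 25 26 26 26 29 30 26 26 25 23 19 19 19 18 19 19 19 19 20 21
0.75 0 0 0 0 1 5 10 11 12 21 25 25 26 26 27 26 30 30 26 26 26 25 23 20 20 21 19 20 19 19 21 21
0.775 0 0 0 0 1 10 11 11 11 23 25 26 26 26 27 27 30 29 26 26 26 26 24 21 21 21 19 19 19 20 20 21
```

Run:
```python
from h import *
t=np.load("top.npy"); s=np.load("scene.npy")
z=t[...,2]
m=((z>.042)&(z<.08)&(t[...,0]>.36)&(t[...,0]<.6)&(t[...,1]>.1)&(t[...,1]<.42)).astype(np.uint8)
n,l,st,ce=cv2.connectedComponentsWithStats(m); print(st[1:,4])
k=l==(1+np.argmax(st[1:,4])); p=t[k]
d=k&(abs(z-.048)<.005); a=t[d]
for nm,b in(("deck",a),("comp",p)):
    r=cv2.minAreaRect((b[:,:2]*1000).astype(np.float32)); print(nm,len(b),r,cv2.boxPoints(r).round(0).tolist())
# lid plane from high points
L=((z>.13)&(z<.22)&(t[...,0]>.42)&(t[...,0]<.64)&(t[...,1]>.17)&(t[...,1]<.4)); q=t[L]
c=q.mean(0); u,w,v=np.linalg.svd(q-c); nrm=v[2]*np.sign(v[2][2]); print("lid plane",c,nrm,"yaw",np.degrees(np.arctan2(-nrm[1],-nrm[0])),"tilt",np.arccos(nrm[2]),w[2]/len(q)**.5)
# bar: points near the lid front
q=t[(z>.185)&L]; print(len(q)); r=cv2.minAreaRect((q[:,:2]*1000).astype(np.float32)); print("bar",r)
b=s.reshape(-1,3); b=b[(b[:,2]>.38)&(b[:,2]<.6)&(b[:,1]>.2)&(b[:,0]>0)&(b[:,0]<.5)]
for x in np.arange(.0,.45,.05):
    e=b[(b[:,0]>=x)&(b[:,0]<x+.05)]
    if len(e): print(round(x,2),e.min(0).round(3),e.max(0).round(3),len(e))
```

```text
[2721  152]
deck 999 ((485.18658447265625, 249.41384887695312), (158.6490478515625, 179.8409881591797), 30.20518684387207) [[371.0, 287.0], [462.0, 132.0], [599.0, 212.0], [509.0, 367.0]]
comp 2721 ((488.25091552734375, 252.06591796875), (166.61410522460938, 181.34165954589844), 30.205190658569336) [[371.0, 289.0], [462.0, 132.0], [606.0, 216.0], [515.0, 372.0]]
lid plane [0.54452287 0.28128352 0.17168317] [0.5225527  0.29530904 0.79983201] yaw -150.5280029757656 tilt 0.6437810384517735 0.008409712237619547
418
bar ((528.8258056640625, 274.1692810058594), (27.18336296081543, 159.18154907226562), 30.494991302490234)
0.2 [0.247 0.293 0.451] [0.25  0.357 0.461] 20
0.25 [0.25  0.289 0.442] [0.298 0.375 0.469] 496
0.3 [0.301 0.362 0.431] [0.348 0.374 0.45 ] 28
0.35 [0.35  0.369 0.38 ] [0.4   0.452 0.458] 1107
0.4 [0.4   0.404 0.454] [0.403 0.44  0.456] 4
```

>>> jog_arm --rows '[[[0,0,-0.04],-5.75,0],[[0,0,-0.04],-5.75,0],[[0,0,-0.04],-5.75,0],[[0.027,-0.018,0],0,0],[[0.027,-0.018,0],0,0],[[0.027,-0.018,0],0,0],[[0.027,-0.018,0],0,0],[[0.027,-0.018,0],0,0],[[0.027,-0.018,0],0,0],[[0.027,-0.018,0],0,0],[[0.027,-0.018,0],0,0],[[0.027,-0.018,0],0,0]]' --squeeze 20

```text
time_s: 2.0
ee_pos: [0.252, -0.2723, 0.302]
eef_rot: [3.141, -0.0, 0.526]
force: [-0.1, -1.2, -0.3]
grip_width: 0.0174
grip_force: 0.0
```

>>> jog_arm --rows '[[[0.027,-0.018,0],0,0],[[0.027,-0.018,0],0,0],[[0.027,-0.018,0],0,0],[[0.027,-0.018,0],0,0],[[0.027,-0.018,0],0,0],[[0.027,-0.018,0],0,0],[[0.027,-0.018,0],0,0],[[0.027,-0.018,0],0,0],[[0.027,-0.018,0],0,0],[[0.027,-0.018,0],0,0],[[0,0,0],0,0]]'

```text
time_s: 2.92
ee_pos: [0.3957, 0.0212, 0.3016]
eef_rot: [-3.141, -0.0, 0.531]
force: [0.6, -0.6, -0.0]
grip_width: 0.0005
grip_force: 0.0
```

>>> jog_arm --rows '[[[0.03,-0.019,0],0,0],[[0.03,-0.019,0],0,0],[[0.03,-0.019,0],0,0],[[0.03,-0.019,0],0,0],[[0.03,-0.019,0],0,0],[[0.03,-0.019,0],0,0],[[0.03,-0.019,0],0,0],[[0.03,-0.019,0],0,0],[[0,0,0.025],0,0],[[0,0,0.02],0,0],[[0,0,0],0,0]]'

```text
time_s: 3.83
ee_pos: [0.5246, 0.2691, 0.2525]
eef_rot: [-3.141, 0.007, 0.527]
force: [-0.7, -0.0, -0.6]
grip_width: 0.0009
grip_force: 0.0
```

```bash
cat >> h.py <<'E'
G=np.array([.5116,.2658,0]); yw=np.radians(30.2); RG=R.from_euler('z',yw).as_matrix()
def ingrill(p): return (RG.T@(np.asarray(p)-G)).round(4)
def look(name,labels=("wheel_top","wheel_line","lid_grip","lid_hinge"),save=None):
    o=get_obs(); c=camera(name)
    if name=="wrist":
        T=np.eye(4); T[:3,:3]=R.from_euler('xyz',o["eef_rot"]).as_matrix(); T[:3,3]=o["ee_pos"]
        W=T@c["T_tool_cam"]
    else: W=c["world_from_camera"]
    for l in labels:
        for r in spot_point(l,c)[:2]:
            px=np.array(r["at"])*[512,384]; K=c["K"]; v=px-K[:2,2]; 
            if name=="wrist":
                rz=c["range_z"][int(px[1]),int(px[0])]; rr=np.hypot(*v); th=rr/K[0,0]; dx=np.tan(th)*v/rr
                p=(W@np.array([dx[0]*rz,-dx[1]*rz,-rz,1]))[:3]
            else: p=px2w(c,r["at"])
            print(l,round(r["p"],2),px.round(1),p.round(4),"grill",ingrill(p))
    if save: cv2.imwrite(save,c["image"][...,::-1])
    return c,W
E
python3 - <<'E'
from h import *
o=get_obs();print(o["ee_pos"],ingrill(o["ee_pos"]),o["force"])
look("wrist",save="pics/w1.png"); look("top")
E
```

```text
[0.52460089 0.26914529 0.25246418] [ 0.0129 -0.0036  0.2525] [-0.73010717 -0.03810255 -0.61728311]
wheel_line 0.56 [233.5 226.9] [0.4321 0.256  0.0492] grill [-0.0736  0.0315  0.0492]
lid_grip 0.71 [249.8 186.3] [0.5305 0.2803 0.1925] grill [0.0237 0.003  0.1925]
lid_hinge 0.69 [255.  113.1] [0.5898 0.31   0.1255] grill [ 0.0898 -0.0011  0.1255]
wheel_top 0.78 [150.9 202.8] [0.4455 0.2259 0.0701] grill [-0.0773 -0.0012  0.0701]
wheel_top 0.41 [124.  154.5] [0.5355 0.2111 0.3968] grill [-0.0068 -0.0593  0.3968]
wheel_line 0.66 [145.4 205.8] [0.4368 0.2438 0.0649] grill [-0.0757  0.0186  0.0649]
lid_grip 0.95 [120.3 168.1] [0.5346 0.2847 0.1896] grill [0.0294 0.0048 0.1896]
lid_hinge 0.8 [121.3 151.6] [0.538  0.2102 0.421 ] grill [-0.0051 -0.0613  0.421 ]
```

View pics/w1.png

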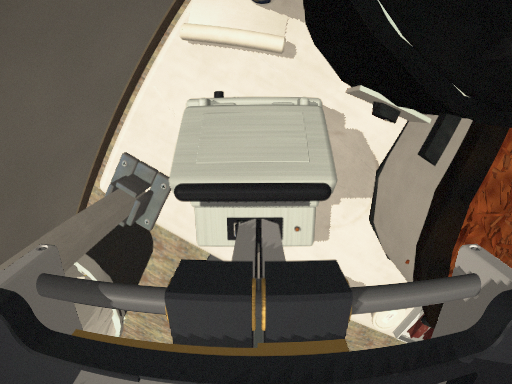

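>>> jog_arm --rows '[[[0.002,-0.002,0.02],0,0],[[0.002,-0.002,0.016],0,0],[[0.001,0,0.008],0,0],[[0,0,0.005],0,0],[[0,0,0.003],0,0],[[0,0,0],0,0]]'

```text
time_s: 4.83
ee_pos: [0.528, 0.2755, 0.2049]
eef_rot: [-3.142, -0.0, 0.527]
force: [-0.3, -0.1, 1.1]
grip_width: 0.0008
grip_force: 0.0
```

Run:
```python
from h import *
o=get_obs();print(o["ee_pos"],ingrill(o["ee_pos"]),o["force"])
```

```text
[0.5279751  0.27550227 0.204929  ] [1.900e-02 1.000e-04 2.049e-01] [-0.26325261 -0.07356115  1.14411326]
```

>>> jog_arm --rows '[[[0,0,0.003],0,0],[[0,0,0.003],0,0],[[-0.001,0,0.003],0,0],[[-0.003,0,0.003],0,0],[[-0.004,0,0.003],0,0],[[-0.004,0,0.004],0,0],[[-0.004,0,0.004],0,0]]'

```text
time_s: 5.42
ee_pos: [0.5136, 0.2673, 0.1815]
eef_rot: [-3.142, -0.0, 0.527]
force: [0.0, -0.1, 0.5]
grip_width: 0.0005
grip_force: 0.0
```

Run:
```python
from h import *
o=get_obs();print(ingrill(o["ee_pos"]),o["force"])
c,W=look("wrist",save="pics/w2.png")
c,W=look("scene",())
cv2.imwrite("pics/s2.png",cv2.resize(c["image"][140:270,80:240,::-1],(640,520),interpolation=2))
```

```text
[0.0025 0.0003 0.1815] [ 0.02605911 -0.05959546  0.54096867]
wheel_top 0.54 [392.1 317.5] [ 0.4236 -0.0424  0.025 ] grill [-0.2311 -0.2221  0.025 ]
wheel_line 0.57 [234.4 243.9] [0.4335 0.2527 0.0561] grill [-0.0741  0.028   0.0561]
lid_grip 0.68 [257.6 195.7] [0.5324 0.2776 0.1908] grill [ 0.0239 -0.0003  0.1908]
lid_hinge 0.83 [259.4 101.6] [0.59   0.3094 0.1255] grill [ 0.0897 -0.0017  0.1255]
```

View pics/s2.png

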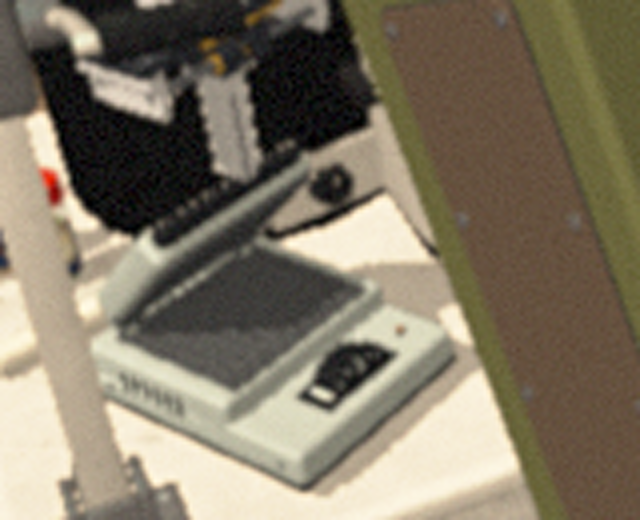

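View pics/w2.png

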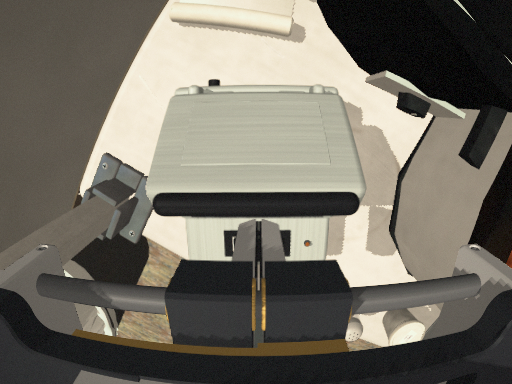

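>>> jog_arm --rows '[[[-0.006,0,0],0,0],[[0,0,-0.018],0,0],[[0,0,-0.018],0,0],[[0.014,0,0],0,0],[[0.014,0,0],0,0],[[0,0,0],0,0],[[0,0,0.006],0,0],[[0,0,0.004],0,0],[[0,0,0.003],0,0],[[0,0,0.002],0,0],[[0,0,0],0,0]]'

```text
time_s: 6.63
ee_pos: [0.5327, 0.2784, 0.2023]
eef_rot: [-3.142, 0.001, 0.527]
force: [0.3, 0.5, -0.2]
grip_width: 0.0004
grip_force: 0.0
```

Run:
```python
from h import *
o=get_obs();print(ingrill(o["ee_pos"]),o["force"])
c,W=look("wrist",("lid_grip",))
```

```text
[0.0246 0.0003 0.2023] [ 0.29404998  0.53239986 -0.20675257]
lid_grip 0.86 [253.9 217.9] [0.5304 0.2797 0.1926] grill [0.0232 0.0025 0.1926]
```

Centred over the bar; press straight down a little.

>>> jog_arm --rows '[[[0,0,0.002],0,0],[[0,0,0.002],0,0],[[-0.001,0,0.002],0,0],[[-0.001,0,0.002],0,0],[[-0.001,0,0.002],0,0]]'

```text
time_s: 7.15
ee_pos: [0.5304, 0.277, 0.1926]
eef_rot: [-3.142, 0.0, 0.527]
force: [0.1, -0.1, 1.1]
grip_width: 0.0009
grip_force: 0.0
```

>>> jog_arm --rows '[[[0,0,0.002],0,0],[[0,0,0.002],0,0],[[-0.001,0,0.002],0,0]]'

```text
time_s: 7.4
ee_pos: [0.5297, 0.2766, 0.1866]
eef_rot: [-3.142, -0.0, 0.527]
force: [-0.3, -0.3, -0.5]
grip_width: 0.0006
grip_force: 0.0
```

Run:
```python
from h import *
o=get_obs();print(ingrill(o["ee_pos"]),o["force"])
c,W=look("wrist",("lid_grip","lid_hinge"))
c,W=look("scene",())
cv2.imwrite("pics/s3.png",cv2.resize(c["image"][150:230,90:180,::-1],(720,640),interpolation=2)[:600])
```

```text
[0.0211 0.0003 0.1866] [-0.34362327 -0.31154874 -0.46936382]
lid_grip 0.68 [252.8 222.3] [0.5374 0.2839 0.2177] grill [0.0314 0.0027 0.2177]
lid_hinge 0.76 [254.5 119.1] [0.5906 0.3147 0.1214] grill [0.0929 0.0025 0.1214]
```

View pics/s3.png

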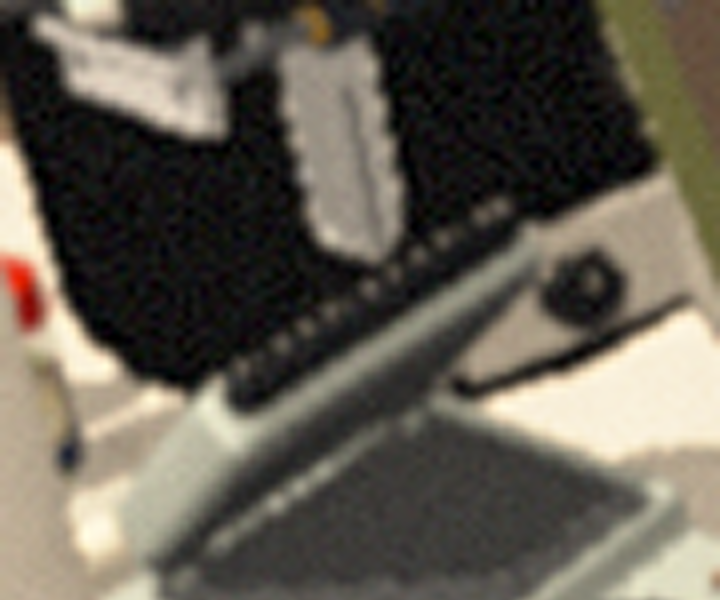

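Run:
```python
from h import *
c=camera("scene"); K=c["K"]; v,u=np.mgrid[:384,:512]; d=c["range_z"]
p=np.stack([(u+.5-K[0,2])/K[0,0]*d,-(v+.5-K[1,2])/K[1,1]*d,-d,np.ones_like(d)],-1)@c["world_from_camera"].T
g=(p[...,:3]-G)@RG
# column through finger tip & bar: u~137 (380/8+90), rows 170..200
for uu in(128,134,137,146):
    print(uu,[(r,*(g[r,uu]*1000).round().astype(int)) for r in range(174,202,1)])
```

```text
128 [(174, np.int64(171), np.int64(-100), np.int64(133)), (175, np.int64(170), np.int64(-98), np.int64(131)), (176, np.int64(168), np.int64(-96), np.int64(128)), (177, np.int64(172), np.int64(-98), np.int64(122)), (178, np.int64(172), np.int64(-97), np.int64(118)), (179, np.int64(173), np.int64(-97), np.int64(114)), (180, np.int64(172), np.int64(-95), np.int64(111)), (181, np.int64(172), np.int64(-94), np.int64(108)), (182, np.int64(176), np.int64(-97), np.int64(101)), (183, np.int64(173), np.int64(-93), np.int64(100)), (184, np.int64(175), np.int64(-94), np.int64(95)), (185, np.int64(177), np.int64(-94), np.int64(90)), (186, np.int64(175), np.int64(-92), np.int64(87)), (187, np.int64(175), np.int64(-92), np.int64(83)), (188, np.int64(174), np.int64(-90), np.int64(80)), (189, np.int64(175), np.int64(-89), np.int64(76)), (190, np.int64(19), np.int64(32), np.int64(193)), (191, np.int64(12), np.int64(37), np.int64(195)), (192, np.int64(11), np.int64(40), np.int64(193)), (193, np.int64(8), np.int64(42), np.int64(192)), (194, np.int64(5), np.int64(45), np.int64(191)), (195, np.int64(5), n
[... 3836 characters left out ...]
p.int64(3), np.int64(-23), np.int64(174)), (189, np.int64(8), np.int64(-26), np.int64(167)), (190, np.int64(1), np.int64(-19), np.int64(169)), (191, np.int64(2), np.int64(-19), np.int64(166)), (192, np.int64(14), np.int64(-29), np.int64(152)), (193, np.int64(18), np.int64(-31), np.int64(146)), (194, np.int64(31), np.int64(-42), np.int64(131)), (195, np.int64(46), np.int64(-54), np.int64(116)), (196, np.int64(66), np.int64(-70), np.int64(95)), (197, np.int64(135), np.int64(-127), np.int64(33)), (198, np.int64(139), np.int64(-130), np.int64(26)), (199, np.int64(85), np.int64(-83), np.int64(68)), (200, np.int64(79), np.int64(-78), np.int64(69)), (201, np.int64(75), np.int64(-73), np.int64(70))]
```

>>> jog_arm --rows '[[[-0.004,0,0.001],0,0],[[-0.003,0,0.003],0,0],[[0,0,0.003],0,0],[[0,0,0.002],0,0],[[0,0,0.002],0,0],[[0,0,0.002],0,0]]'

```text
time_s: 8.15
ee_pos: [0.5236, 0.2731, 0.1736]
eef_rot: [-3.142, 0.0, 0.527]
force: [-0.2, 0.6, 0.8]
grip_width: 0.0007
grip_force: 0.0
```

>>> jog_arm --rows '[[[0,0,0.002],0,0],[[0,0,0.002],0,0],[[0,0,0.002],0,0]]'

```text
time_s: 8.4
ee_pos: [0.5232, 0.2728, 0.1702]
eef_rot: [3.141, 0.0, 0.527]
force: [-20.7, -10.6, 37.1]
grip_width: 0.0005
grip_force: 18.4
```

Run:
```python
from h import *
o=get_obs();print(ingrill(o["ee_pos"]),o["force"])
for n in("scene",):
    c=camera(n); K=c["K"]; v,u=np.mgrid[:384,:512]; d=c["range_z"]
    p=np.stack([(u+.5-K[0,2])/K[0,0]*d,-(v+.5-K[1,2])/K[1,1]*d,-d,np.ones_like(d)],-1)@c["world_from_camera"].T
    g=((p[...,:3]-G)@RG*1000).round().astype(int)
    for uu in(132,134,136,138,140): print(uu,[(r,*g[r,uu].tolist()) for r in range(176,196) if g[r,uu,0]<60])
```

```text
[0.0136 0.0002 0.1702] [-20.71644732 -10.55397651  37.1125898 ]
132 [(176, 14, 11, 232), (177, 13, 12, 229), (178, 16, 10, 224), (179, 20, 9, 218), (180, 18, 10, 216), (181, 16, 13, 215), (182, 20, 11, 209), (188, 14, 20, 194), (189, 10, 24, 195), (190, 6, 27, 194), (191, 6, 28, 191), (192, 4, 30, 190), (193, 5, 31, 186), (194, 1, 34, 186), (195, 7, 31, 178)]
134 [(176, 4, 12, 235), (177, 7, 10, 230), (178, 9, 9, 225), (179, 7, 12, 224), (180, 9, 11, 219), (181, 10, 11, 215), (182, 6, 15, 216), (183, 9, 13, 210), (184, 11, 12, 205), (187, 14, 12, 194), (188, 12, 14, 192), (189, 7, 19, 193), (190, 7, 20, 190), (191, 5, 22, 188), (192, 5, 23, 185), (193, 3, 25, 183), (194, 10, 20, 174), (195, 6, 25, 175)]
136 [(176, 3, 6, 233), (177, -2, 10, 233), (178, 0, 9, 228), (179, 4, 7, 223), (180, 1, 10, 222), (181, 5, 7, 215), (182, 1, 11, 215), (183, 3, 11, 211), (184, 5, 10, 206), (185, 4, 11, 203), (186, 15, 3, 192), (187, 8, 10, 195), (188, 7, 11, 192), (189, 6, 12, 189), (190, 3, 16, 189), (191, 3, 16, 186), (192, 4, 17, 182), (193, 9, 13, 175), (194, 6, 17, 174), (195, 6, 18, 171)]
138 [(176, 3, -2, 228), (177, 3, -1, 225), (178, 1, 1, 224), (179, -1, 4, 222), (180, 1, 3, 217), (181, 0, 4, 215), (182, 3, 2, 210), (183, 1, 5, 209), (184, 4, 4, 203), (185, 1, 6, 202), (186, 0, 8, 199), (187, 8, 2, 190), (188, 4, 6, 190), (189, 4, 7, 187), (190, 4, 7, 184), (191, 8, 6, 178), (192, 10, 4, 173), (193, 8, 7, 171), (194, 6, 9, 169), (195, 3, 12, 169)]
140 [(176, 2, -8, 225), (177, 2, -8, 222), (178, 0, -5, 221), (179, 3, -6, 216), (180, 3, -6, 212), (181, 0, -3, 211), (182, 3, -5, 206), (183, -1, -1, 206), (184, 3, -3, 200), (185, 4, -3, 196), (186, 1, 0, 195), (187, 6, -3, 188), (188, 8, -4, 183), (189, 5, -1, 182), (190, 11, -5, 174), (191, 4, 1, 176), (192, 6, 0, 172), (193, 7, 0, 168), (194, 4, 4, 167), (195, 3, 5, 164)]
```

>>> jog_arm --rows '[[[0,0,-0.002],0,0],[[-0.002,0,0],0,0],[[-0.003,0,0.002],0,0],[[-0.004,0,0.003],0,0]]'

```text
time_s: 8.78
ee_pos: [0.5157, 0.2684, 0.1649]
eef_rot: [3.141, -0.0, 0.527]
force: [-1.1, -1.9, 4.2]
grip_width: 0.0009
grip_force: 2.6
```

>>> jog_arm --rows '[[[-0.005,0,0.005],0,0],[[-0.005,0,0.005],0,0],[[-0.0045,0,0.0055],0,0],[[-0.004,0,0.0055],0,0]]'

```text
time_s: 9.12
ee_pos: [0.4991, 0.2587, 0.1434]
eef_rot: [3.142, 0.001, 0.527]
force: [-3.0, -1.8, 4.0]
grip_width: 0.0003
grip_force: 1.7
```

>>> jog_arm --rows '[[[-0.0035,0,0.005],0,0],[[-0.0035,0,0.0055],0,0],[[-0.003,0,0.0055],0,0],[[-0.003,0,0.006],0,0],[[-0.0025,0,0.006],0,0],[[-0.002,0,0.006],0,0]]'

```text
time_s: 9.62
ee_pos: [0.4845, 0.2503, 0.1091]
eef_rot: [-3.142, 0.0, 0.527]
force: [-1.1, -0.5, 0.2]
grip_width: 0.0008
grip_force: 0.7
```

>>> jog_arm --rows '[[[-0.002,0,0.005],0,0],[[-0.002,0,0.005],0,0],[[-0.001,0,0.005],0,0],[[0,0,0.004],0,0]]'

```text
time_s: 9.95
ee_pos: [0.4802, 0.2478, 0.0902]
eef_rot: [-3.142, 0.0, 0.527]
force: [-0.5, -0.5, 0.4]
grip_width: 0.0005
grip_force: 0.5
```

>>> jog_arm --rows '[[[0,0,0.002],0,0],[[0,0,0.002],0,0],[[0,0,0.001],0,0]]'

```text
time_s: 10.2
ee_pos: [0.4804, 0.248, 0.0857]
eef_rot: [-3.142, -0.0, 0.527]
force: [-0.8, -0.6, 3.2]
grip_width: 0.0008
grip_force: 1.4
```

Run:
```python
from h import *
o=get_obs();print(ingrill(o["ee_pos"]),o["force"])
c=camera("scene"); K=c["K"]; v,u=np.mgrid[:384,:512]; d=c["range_z"]
cv2.imwrite("pics/s4.png",cv2.resize(c["image"][150:240,90:190,::-1],(650,585),interpolation=2))
p=np.stack([(u+.5-K[0,2])/K[0,0]*d,-(v+.5-K[1,2])/K[1,1]*d,-d,np.ones_like(d)],-1)@c["world_from_camera"].T
g=((p[...,:3]-G)@RG*1000); m=(abs(g[...,1])<70)&(abs(g[...,1])>25)&(g[...,0]>-60)&(g[...,0]<90)&(g[...,2]<160)
for x in range(-60,90,10):
    k=m&(g[...,0]>=x)&(g[...,0]<x+10); print(x,k.sum(),np.percentile(g[k][:,2],[5,50,95]).round() if k.any() else "")
```

```text
[-0.0359  0.0003  0.0857] [-0.8484744  -0.58828404  3.16024834]
-60 107 [-638. -142.   50.]
-50 331 [-636.   59.  106.]
-40 244 [-639.   69.  107.]
-30 129 [-638.   70.  110.]
-20 92 [-639.  -34.  110.]
-10 92 [-640. -630.  110.]
0 76 [-639. -631.  111.]
10 76 [-638. -632.  111.]
20 85 [-640. -633.  110.]
30 83 [-639. -628.  111.]
40 89 [-639. -629.  111.]
50 87 [-639. -630.  111.]
60 74 [-639. -630.  110.]
70 56 [-640. -635.  107.]
80 45 [-641. -635. -630.]
```

View pics/s4.png

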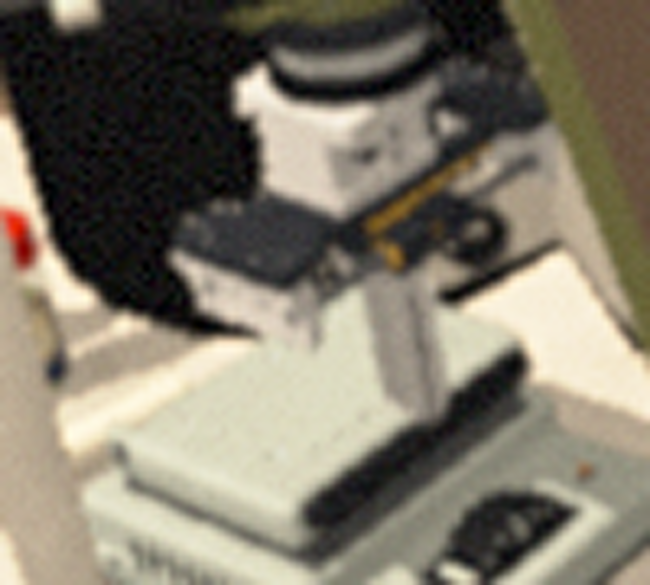

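>>> jog_arm --rows '[[[0,0,0.001],0,0],[[0,0,0.001],0,0],[[0,0,0],0,0],[[0,0,0],0,0],[[0,0,0],0,0]]'

```text
time_s: 10.67
ee_pos: [0.4807, 0.2481, 0.0853]
eef_rot: [3.141, -0.001, 0.527]
force: [-5.4, -3.0, 15.1]
grip_width: 0.0003
grip_force: 7.3
```

>>> jog_arm --rows '[[[0,0,-0.015],0,0],[[0,0,-0.025],0,0],[[-0.021,-0.004,0],0,0],[[-0.021,-0.003,0],0,0],[[0,0,0.01],0,0],[[0,0,0],0,0]]'

```text
time_s: 11.17
ee_pos: [0.44, 0.2326, 0.1129]
eef_rot: [-3.142, 0.001, 0.527]
force: [-0.3, -0.4, 0.0]
grip_width: 0.0003
grip_force: 0.0
```

Run:
```python
from h import *
o=get_obs();print(ingrill(o["ee_pos"]),o["force"])
c,W=look("wrist",("wheel_top","wheel_line"))
c2,W=look("scene",("wheel_top","wheel_line"))
a=cv2.resize(c["image"][180:300,180:340,::-1],(480,360),interpolation=2)
b=cv2.resize(c2["image"][205:255,135:205,::-1],(504,360),interpolation=2)
cv2.imwrite("pics/s5.png",cv2.resize(np.hstack([a,b]),(790,289)))
```

```text
[-0.0786  0.0074  0.1129] [-0.26883171 -0.44624883  0.02313477]
wheel_top 0.71 [264.6 201.6] [0.4448 0.2279 0.0705] grill [-0.0768  0.0008  0.0705]
wheel_line 0.88 [233.7 194.8] [0.4322 0.2529 0.0544] grill [-0.0752  0.0288  0.0544]
wheel_line 0.67 [265.  204.1] [0.4436 0.2268 0.0727] grill [-0.0784  0.0005  0.0727]
wheel_top 0.92 [164.5 227.1] [0.4473 0.2303 0.071 ] grill [-0.0734  0.0017  0.071 ]
wheel_line 0.63 [160.8 236.4] [0.4305 0.2497 0.0541] grill [-0.0782  0.0269  0.0541]
wheel_line 0.16 [151.7 217.8] [0.4681 0.2593 0.104 ] grill [-0.0409  0.0162  0.104 ]
```

View pics/s5.png

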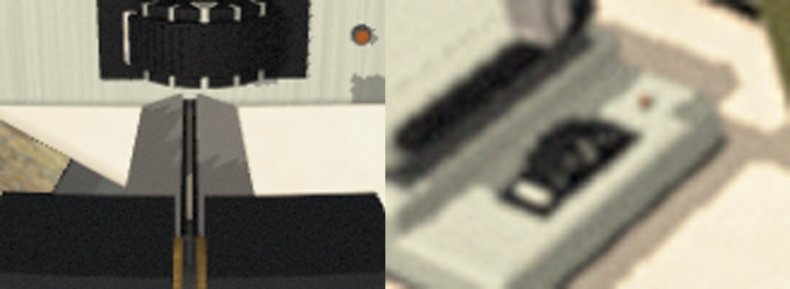

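Run:
```python
from h import *
c=camera("wrist"); T=c["T_tool_cam"]; K=c["K"]; I=np.linalg.inv(T)
print(T.round(3).tolist(),K[0,0])
for z in(0,-.01,-.021,-.03):
    p=I@np.array([0,0,z,1]); q=np.array([p[0],-p[1],-p[2]]); th=np.arctan2(np.hypot(q[0],q[1]),q[2]); r=K[0,0]*th; n=q[:2]/np.hypot(*q[:2])
    print(z,(K[:2,2]+r*n).round(1),"depth",q[2].round(3))
for r in range(205,240,3): print(r,c["range_z"][r,[245,250,255,262,268]].round(3))
```

```text
[[0.001, 0.967, 0.256, 0.075], [1.0, -0.0, -0.001, 0.001], [-0.001, 0.256, -0.967, -0.203], [0.0, 0.0, 0.0, 1.0]] 297.3186396354542
0 [256.9 220.6] depth 0.216
-0.01 [256.8 225.6] depth 0.206
-0.021 [256.8 231.6] depth 0.195
-0.03 [256.7 237. ] depth 0.187
205 [0.263 0.259 0.26  0.256 0.258]
208 [0.262 0.26  0.258 0.257 0.257]
211 [0.263 0.259 0.26  0.259 0.258]
214 [0.267 0.266 0.264 0.26  0.261]
217 [0.285 0.285 0.284 0.263 0.262]
220 [0.285 0.187 0.187 0.188 0.284]
223 [0.183 0.182 0.183 0.182 0.182]
226 [0.177 0.178 0.176 0.178 0.176]
229 [0.173 0.173 0.172 0.173 0.172]
232 [0.168 0.169 0.17  0.168 0.167]
235 [0.165 0.164 0.163 0.164 0.164]
238 [0.16  0.16  0.16  0.16  0.161]
```

>>> jog_arm --rows '[[[0,0,0.025],0,0],[[0,0,0.02],0,0],[[0,0,0.007],0,0],[[0,0,0.003],0,0],[[0,0,0.002],0,0],[[0,0,0.002],0,0],[[0,0,0.001],0,0],[[0,0,0],0,0]]'

```text
time_s: 12.18
ee_pos: [0.4409, 0.233, 0.0544]
eef_rot: [3.141, -0.001, 0.527]
force: [-0.4, 0.5, -0.7]
grip_width: 0.0001
grip_force: 0.0
```

>>> jog_arm --rows '[[[0,0,0.002],0,0],[[0,0,0.001],0,0],[[0,0,0],0,0]]'

```text
time_s: 12.43
ee_pos: [0.4405, 0.2328, 0.0508]
eef_rot: [3.142, 0.0, 0.527]
force: [0.1, -0.9, -0.2]
grip_width: 0.0003
grip_force: 0.0
```

>>> jog_arm --rows '[[[0,0,0.001],0,0],[[0,0,0],0,0]]'

```text
time_s: 12.6
ee_pos: [0.4405, 0.2328, 0.0497]
eef_rot: [-3.142, 0.0, 0.527]
force: [-1.1, -0.5, -0.4]
grip_width: 0.0002
grip_force: 0.0
```

>>> jog_arm --rows '[[[0,0,0.001],0,0],[[0,0,0],0,0]]'

```text
time_s: 12.77
ee_pos: [0.4405, 0.2328, 0.0487]
eef_rot: [-3.142, 0.0, 0.527]
force: [0.1, -0.5, 0.0]
grip_width: 0.0002
grip_force: 0.0
```

>>> jog_arm --rows '[[[0,0,0.001],0,0],[[0,0,0],0,0]]'

```text
time_s: 12.93
ee_pos: [0.4406, 0.233, 0.0483]
eef_rot: [-3.141, -0.0, 0.527]
force: [-2.0, -0.7, 6.6]
grip_width: 0.0005
grip_force: 3.5
```

>>> jog_arm --rows '[[[0,0.0015,0.0001],0,0],[[0,0.0015,0],0,0],[[0,0.0015,0],0,0],[[0,0.0015,0],0,0]]'

```text
time_s: 13.27
ee_pos: [0.4437, 0.2279, 0.0485]
eef_rot: [-3.141, -0.001, 0.527]
force: [-4.1, -0.2, 10.2]
grip_width: 0.0005
grip_force: 5.1
```

>>> jog_arm --rows '[[[0,0.0015,0],0,0],[[0,0.0015,0],0,0],[[0,0.0015,0],0,0],[[0,0.0015,0],0,0],[[0,0.0015,0],0,0],[[0,0.0005,0],0,0],[[0,0,-0.008],0,0],[[0,-0.007,-0.005],0,0],[[0,-0.007,0],0,0]]'

```text
time_s: 14.02
ee_pos: [0.4409, 0.2334, 0.062]
eef_rot: [3.141, -0.002, 0.526]
force: [-0.0, 0.5, 0.5]
grip_width: 0.0008
grip_force: 0.0
```

Run:
```python
from h import *
o=get_obs();print(ingrill(o["ee_pos"]),o["force"])
c,W=look("wrist",("wheel_line",))
c2,W=look("scene",("wheel_line",))
look("top",("wheel_line",))
a=cv2.resize(c["image"][180:300,180:340,::-1],(480,360),interpolation=2)
b=cv2.resize(c2["image"][205:255,135:205,::-1],(504,360),interpolation=2)
cv2.imwrite("pics/s6.png",cv2.resize(np.hstack([a,b]),(790,289)))
```

```text
[-0.0774  0.0076  0.062 ] [-1.77470525e-04  4.57505552e-01  4.98869600e-01]
wheel_line 0.59 [163.3 231.3] [0.4339 0.239  0.0675] grill [-0.0806  0.016   0.0675]
wheel_line 0.47 [143.8 208. ] [0.4061 0.1559 0.4154] grill [-0.1465 -0.042   0.4154]
```

View pics/s6.png

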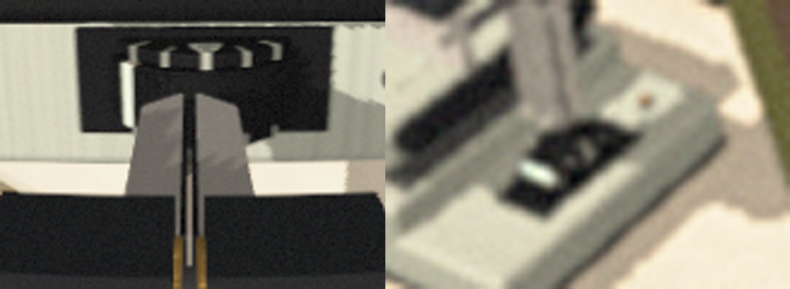

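```bash
cat >> h.py <<'E'
def angle():
    c=camera("scene"); K=c["K"]; I=np.linalg.inv(c["world_from_camera"]); im=c["image"].astype(int)
    g=im.min(2)
    best=[]
    for k in range(-1,4):
        px=[]
        for x in np.linspace(-.086,-.070,7):
            a=.419*k; w=RG@np.array([x,.0315*np.sin(a),.04+.0315*np.cos(a)])+G
            p=I@np.append(w,1); u=K[0,2]+K[0,0]*p[0]/-p[2]; v=K[1,2]-K[1,1]*p[1]/-p[2]; px.append((u,v))
        px=np.array(px); print(k,"clicks below: px",px[3].round(1),"bright",[int(g[int(v),int(u)]) for u,v in px])
    r=spot_point("wheel_line",c); print([(round(q["p"],2),(np.array(q["at"])*[512,384]).round(1).tolist()) for q in r[:2]])
    sub=g[215:245,148:182]; ys,xs=np.nonzero((sub>150)); return c
E
python3 - <<'E'
from h import *
angle()
E
```

```text
-1 clicks below: px [168.9 225.6] bright [41, 41, 93, 94, 94, 109, 108]
0 clicks below: px [166.  227.1] bright [36, 36, 66, 70, 107, 112, 112]
1 clicks below: px [163.3 230.1] bright [36, 34, 28, 28, 30, 73, 73]
2 clicks below: px [161.2 234. ] bright [138, 207, 222, 132, 175, 202, 202]
3 clicks below: px [160.3 238.1] bright [33, 23, 30, 30, 21, 26, 26]
[(0.46, [163.2, 235.6])]
```

>>> jog_arm --rows '[[[0,0,0.006],0,0],[[0,0,0.005],0,0],[[0,0,0.002],0,0],[[0,0,0],0,0]]'

```text
time_s: 14.75
ee_pos: [0.4407, 0.2329, 0.0482]
eef_rot: [-3.142, -0.0, 0.527]
force: [-3.9, -1.8, 13.3]
grip_width: 0.0005
grip_force: 6.8
```

>>> jog_arm --rows '[[[0,0.0015,-0.0003],0,0],[[0,0.0015,0],0,0],[[0,0.0015,0],0,0],[[0,0.0015,0],0,0],[[0,0.0015,0],0,0],[[0,0.0015,0],0,0],[[0,0.0015,0],0,0],[[0,0.0015,0],0,0],[[0,0.0015,0],0,0],[[0,0.0005,0],0,0],[[0,0,-0.008],0,0],[[0,-0.007,-0.005],0,0]]'

```text
time_s: 15.75
ee_pos: [0.4442, 0.2263, 0.0614]
eef_rot: [3.141, 0.001, 0.526]
force: [0.7, 0.0, 1.3]
grip_width: 0.0004
grip_force: 0.0
```

>>> jog_arm --rows '[[[0,-0.007,0],0,0],[[0,0,0],0,0]]'

```text
time_s: 15.92
ee_pos: [0.44, 0.234, 0.0613]
eef_rot: [-3.142, -0.001, 0.528]
force: [-0.7, -0.5, -0.2]
grip_width: 0.0005
grip_force: 0.0
```

Run:
```python
from h import *
o=get_obs();print(ingrill(o["ee_pos"]),o["force"])
angle()
```

```text
[-0.0779  0.0085  0.0613] [-0.69350155 -0.46951223 -0.2077622 ]
-1 clicks below: px [168.9 225.6] bright [38, 38, 85, 87, 87, 97, 105]
0 clicks below: px [166.  227.1] bright [32, 32, 49, 68, 102, 121, 121]
1 clicks below: px [163.3 230.1] bright [120, 164, 205, 205, 159, 167, 167]
2 clicks below: px [161.2 234. ] bright [31, 35, 40, 33, 41, 64, 64]
3 clicks below: px [160.3 238.1] bright [29, 21, 36, 36, 27, 27, 27]
[(0.59, [138.9, 215.0]), (0.42, [164.7, 231.2])]
```

One click left; same stroke.

>>> jog_arm --rows '[[[0,0.001,0.006],0,0],[[0,0,0.005],0,0],[[0,0,0.0018],0,0],[[0,0,0],0,0]]'

```text
time_s: 16.35
ee_pos: [0.4411, 0.2319, 0.0484]
eef_rot: [-3.141, 0.0, 0.527]
force: [-4.8, -2.1, 10.7]
grip_width: 0.0004
grip_force: 5.2
```

>>> jog_arm --rows '[[[0,0.0015,0],0,0],[[0,0.0015,0],0,0],[[0,0.0015,0],0,0],[[0,0.0015,0],0,0],[[0,0.0015,0],0,0],[[0,0.0015,0],0,0],[[0,0.0015,0],0,0],[[0,0.0015,0],0,0],[[0,0.0015,0],0,0],[[0,0.0005,0],0,0],[[0,0,-0.008],0,0],[[0,0,-0.03],0,0]]'

```text
time_s: 17.35
ee_pos: [0.446, 0.2189, 0.0834]
eef_rot: [-3.141, 0.007, 0.527]
force: [-0.2, 0.3, -0.8]
grip_width: 0.0009
grip_force: 0.0
```

>>> jog_arm --rows '[[[-0.01,0,-0.035],0,0],[[-0.01,0.01,-0.035],0,0],[[-0.01,0.02,-0.02],0,0],[[-0.01,0.03,0],0,0],[[-0.01,0.03,0],0,0],[[-0.01,0.03,0],0,0],[[0,0,0],0,0],[[0,0,0],0,0]]'

```text
time_s: 18.02
ee_pos: [0.4567, 0.085, 0.1766]
eef_rot: [-3.142, -0.0, 0.524]
force: [-0.4, 0.0, -0.2]
grip_width: 0.0005
grip_force: 0.0
```

Run:
```python
from h import *
o=get_obs();print(ingrill(o["ee_pos"]),o["force"])
c=angle(); t,_=look("top",("wheel_line","lid_grip"))
a=cv2.resize(c["image"][190:260,105:205,::-1],(500,350),interpolation=2)
b=cv2.resize(t["image"][120:240,80:180,::-1],(292,350),interpolation=2)
cv2.imwrite("pics/s7.png",np.hstack([a,b]))
```

```text
[-0.1384 -0.1286  0.1766] [-0.4176338   0.02419494 -0.15627934]
-1 clicks below: px [168.9 225.6] bright [45, 45, 90, 80, 80, 74, 121]
0 clicks below: px [166.  227.1] bright [153, 153, 180, 175, 116, 141, 141]
1 clicks below: px [163.3 230.1] bright [37, 20, 28, 28, 35, 70, 70]
2 clicks below: px [161.2 234. ] bright [37, 37, 43, 38, 39, 69, 69]
3 clicks below: px [160.3 238.1] bright [24, 25, 32, 32, 34, 30, 30]
[(0.42, [167.2, 226.5])]
lid_grip 0.7 [132.8 170. ] [0.5406 0.2719 0.1109] grill [ 0.0282 -0.0094  0.1109]
lid_grip 0.65 [137.  191.3] [0.4772 0.2591 0.1062] grill [-0.0331  0.0115  0.1062]
```

View pics/s7.png

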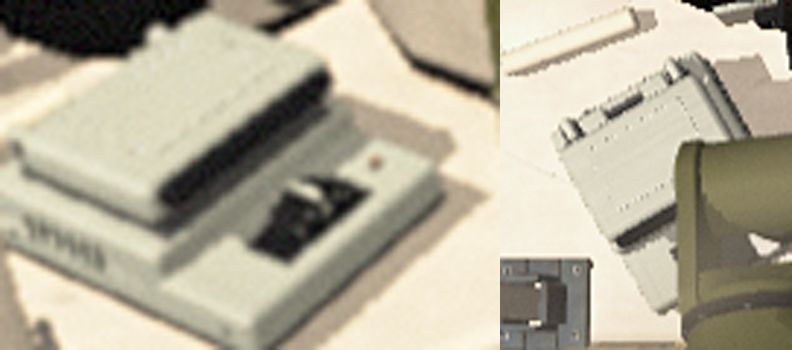

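The picture shows the lid flat shut. The white line is at the top of the wheel (px ~(305,185) of the left crop), at the pointer, and the hand is clear.

```bash
python3 -c "
from station import *
print(hand_in())"
```

```text
the job is handed in; nothing more can be done
None
```

I pressed the lid shut, then rolled the wheel three clicks so its white line sits at the pointer. The hand is clear, and I handed the job in at about 18 s; the hand-in call returned no verdict.

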